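Clear the pack pusher, couple it to its cylinder and send it home

ROBOT

A 7-joint arm with a two-finger parallel gripper is mounted at the origin on the work surface. World frame = base frame: x ahead of the robot, y to its left, z up, the work surface at z = 0. Lengths are in m, angles in rad, forces in N, time in s.
With the tool pointing down it reaches from about 0.425 to 0.825 m from the base axis. Payload 3.6 kg.
Tool frame: the origin (TCP) lies where the fingers leave the gripper's body, on its centre line; the fingertips stand 73 mm ahead of it and the grasp point (between the pads) lies 54 mm ahead of it; x points along the fingers, y is the direction in which the jaws open and shut, and the axes are right-handed (so a half turn about x gives the same grasp; the last joint's range is limited). The gripper opens to 85 mm and grips with 20 to 120 N. Pads are 22 mm wide; open, the fingers measure 114 mm over their backs; the gripper's body (76 mm by 85 mm) begins 54 mm behind the grasp point. The pads swing forward as they close: fully open they stand 13 mm farther back than shut.
Start: joints at [1.141, 0.615, -0.013, 1.423, 0.008, 1.103, -0.04], TCP at [0.255, -0.598, 0.304] pointing down, gripper open.
Joint ranges: [-3.12, 3.12], [-0.3, 2.06], [-1.34, 1.32], [0.26, 2.42], [-1.36, 4.5], [0.01, 1.98], [-2.84, 2.84]. Speed limits (rad/s): [2.79, 2.79, 3.14, 3.14, 3.14, 3.14, 3.14].

INTERFACE

Orientations are given as a unit quaternion [x, y, z, w].
In Python, from station import arm, snapshot, camera_info, ticket gives the robot as it stands. Calls block until the motion is done:
- arm.movep(position, orientation): joint-space move of the TCP to a pose.
- arm.line_to(position, velocity=0.15, ori=None): straight line of the TCP; ori=None keeps the orientation; velocity is the mean speed in m/s.
- arm.move_j(angles): joint-space move.
- arm.move_gripper(opening, effort=None): opening from 0.0 (shut) to 1.0 (fully open); effort is the grip in N (None keeps the last); returns when the fingers have stopped.
- arm.pause(seconds).
- arm.ik(position, orientation): joint angles nearest the present ones, or None.
- snapshot(name): name is "scene" or "top" or "wrist"; returns the picture (480x640x3 uint8, blue, green, red); there is no depth.
- camera_info(name): a dict with "fx", "fy", "cx", "cy" (pixels), "R" (3x3) and "t" (3): a world point X has camera coordinates R X + t; the wrist camera has in their place "T_tool_cam" (4x4, takes a point from camera to tool coordinates, whose origin is the TCP and whose axes are the tool frame's). Camera axes: x right, y down, z forward; pixel columns grow to the right and rows downward; lengths in m; the calibration is good to about 2 mm. A picture is of the moment at which its call begins: read the wrist's pose just before it. camera_info takes no time and is no camera call.
A pose or a line that the arm cannot do raises arm.MotionError and nothing moves.
- ticket.finish_job(): hands the job in, once; it reports no verdict.
Readings, each from a call of its own:
- arm.read_time(): time.
- arm.read_joint_positions(): joint angles.
- arm.read_dq(): joint speeds.
- arm.read_effort(): joint torques, N m.
- arm.read_tool_pos(): TCP position.
- arm.read_eef_rot(): TCP orientation.
- arm.read_ft_force(): force on the tool from outside, world axes, zero at the start.
- arm.read_wrist_torque(): the same for the moment, N m.
- arm.read_opening(): opening from 0.0 (shut) to 1.0 (fully open).
Only numpy, scipy, OpenCV 4.12 (cv2) and the standard library are available. Lean on these libraries where they do the work, as an engineer would, in place of code of your own. Each camera call takes 0.05 s, during which the arm holds its last target.

TASK

A stray pack has fallen behind the pusher of the pack-pushing unit: lift it out and stand it upright in the grey reject tray. Then slide the pusher back by its hand grip until its tongue is in the fork of the piston rod and the holes line up, take the coupling pin (the one with the round knob) from the wooden block and thread it down through fork and tongue until its collar sits on the fork. Finally slide the coupled pusher and rod back to the rear stop, and leave the other tools in the block, the packs waiting in the lane and the tape roll where they are.

Things in the scene. Friction and masses are not known exactly. Their poses are not given: they have to be found in the camera images.
- unit: Pack-pushing unit fixed on the bench; bed 160 x 900 mm, top 25 mm up. Origin at bench height; y runs along the lane from air cylinder to outfeed, x across. On x = 0, along +y: cylinder (66 mm square, top 99 mm up, small fittings to 125), rod with fork, tongue and pusher, outfeed lane (from y = 200 mm) with 2 packs. Guide rods 16 mm thick along y at x = -62 and 62 mm, tops 54 mm up.
- fork_hole (a point): Centre of the upper rim of the upright hole in the piston rod's steel fork, 85 mm above the bench. The fork is 36 mm wide: two 12 mm ears, a 14 mm slot between, ending 18 mm beyond the hole towards +y. One round hole of 18 mm goes through both ears; 22 mm of free space below. Axes as the unit's.
- tongue_hole (a point): Centre of the upper rim of the 18 mm upright hole in the pusher's tongue, 72 mm above the bench. The tongue, 36 mm wide, 12 mm thick, ends 18 mm from the hole towards -y and runs into the fork's slot. The holes are in line when this point is right below fork_hole; 6 mm too far and the tongue bottoms in the fork and shoves the rod along.
- handle (a point): Middle of the pusher's upright hand grip: black round post 22 mm thick, 72 to 120 mm above the bench (this point 100), 64 mm from the tongue's hole towards +y. The upright pusher plate, 60 mm wide, top 112 mm up, stands 34 mm from it towards +y. Best taken from above, fingers closing across the lane (unit's x).
- pusher (a joint): Pusher's position along the unit's y (m): 0 at the rear (home) stop, when tongue_hole is at y = -150 mm of the unit; 0.21 at the front stop. Starts near the front. About 1.2 N of friction, stays where left; the pin's tapered nose can draw it a few mm. Holes are in line when pusher = rod.
- rod (a joint): Position of piston rod and fork along the unit's y (m): 0 at the rear (home) stop, when fork_hole is at y = -150 mm of the unit. Starts part way out. The air is off: it slides with about 4 N of friction and stays where left.
- stray_pack: Stray pack: stiff dark red carton with a silver band, 50 x 34 x 75 mm (its x, y, z), 0.06 to 0.13 kg. Origin at the centre of its underside. Stands upright on the unit's bed plate (25 mm up) between fork and pusher, its 34 mm side roughly along the lane; best taken from above across its 50 mm side (its x).
- reject_tray: Grey plastic tray, 100 x 150 x 30 mm, walls and floor 4 mm, fixed on the bench, empty. Origin at the centre of its underside; long side along its y.
- pin_block: Wooden block 58 x 180 x 60 mm, fixed on the bench, long side along its y, origin at the centre of its underside. Three upright 18 mm through holes at y = -60, 0 and +60 mm hold the coupling pin, a T-handled key and a ring-headed pin in any order.
- pin: Coupling pin, 0.12 kg, upright in the block. Origin on its axis at the collar's underside (on the block's top), z up. Below: steel shaft of 16 mm, 42 mm long, then a nose tapering to 8 mm over 10 mm (tip at -52 mm). Above: collar of 27 mm, 4 mm thick; ribbed black round knob of 25 mm up to +36 mm. Home when the collar lies on the fork's top. Grip the knob at about +24 mm.
- t_key: T-handled hex key in the block, cross handle 76 mm long (along the block's x) at 34 mm above the block. Leave it.
- ring_pin: Thin steel pin in the block with an upright pull ring of 37 mm (wire 5 mm), reaching 43 mm above the block, and no knob. Leave it.
- lane_pack1: First of two waiting packs in the outfeed lane, like the stray pack. Leave it.
- lane_pack2: Second waiting pack in the outfeed lane. Leave it.
- tape_roll: Roll of brown tape standing on its side face between tray and block, 88 mm across, 48 mm high. Origin at the centre of its underside. Leave it.

How it is judged:
By the outcome, as a careful person would: the job done as asked, in the order asked, and still so for the second after the job is handed in, with the robot touching nothing.
It also fails if it takes over 72 s, if anything falls off the work surface, if the arm or the gripper's body presses on something with over 40 N, if the wrist force passes 120 N, or if a joint passes its speed limit or range.

## Working session

There is one attempt and no reset: what is moved stays moved. The work goes in short steps, each a Python script; the robot and the scene stay as the last script left them, time stands still between calls to the robot, and variables do not carry over. Pictures are saved under pics/ and viewed, and the job is handed in when it is done.

```bash
ls; mkdir -p pics; python3 - <<'E'
from station import arm, snapshot, camera_info
import cv2
for n in ("scene","top","wrist"):
    cv2.imwrite(f"pics/{n}0.png",snapshot(n))
    print(n,camera_info(n))
print(arm.read_time(),arm.read_tool_pos(),arm.read_eef_rot())
E
```

```text
pics
scene {'fx': 490.93856428236217, 'fy': 490.93856428236217, 'cx': 311.58661200534755, 'cy': 244.36605321053557, 'R': array([[-0.80049727,  0.59903468,  0.01901508],
       [ 0.39690531,  0.55362812, -0.73209431],
       [-0.44907716, -0.57849231, -0.68093785]]), 't': array([ 0.42409977, -0.1715728 ,  1.19816381])}
top {'fx': 483.455737704959, 'fy': 483.455737704959, 'cx': 311.65779007455296, 'cy': 233.6756282671575, 'R': array([[ 0.01751691, -0.99950569, -0.02610637],
       [-0.98529953, -0.01281841, -0.1703541 ],
       [ 0.16993525,  0.02870667, -0.98503702]]), 't': array([0.0183478 , 0.55798211, 0.88832494])}
wrist {'fx': 339.0832597851473, 'fy': 339.0832597851473, 'cx': 316.6975605567852, 'cy': 234.85996191632051, 'T_tool_cam': array([[-4.12859334e-04, -3.14812604e-01,  9.49153757e-01,
        -6.96825673e-02],
       [ 9.99999684e-01,  5.14499746e-04,  6.05623909e-04,
         6.62139353e-06],
       [-6.78997407e-04,  9.49153707e-01,  3.14812292e-01,
        -8.19723147e-02],
       [ 0.00000000e+00,  0.00000000e+00,  0.00000000e+00,
         1.00000000e+00]])}
0.15 [ 0.25522795 -0.5973014   0.30300268] [-0.69260904 -0.14249956  0.69287505 -0.14110551]
```

View pics/scene0.png

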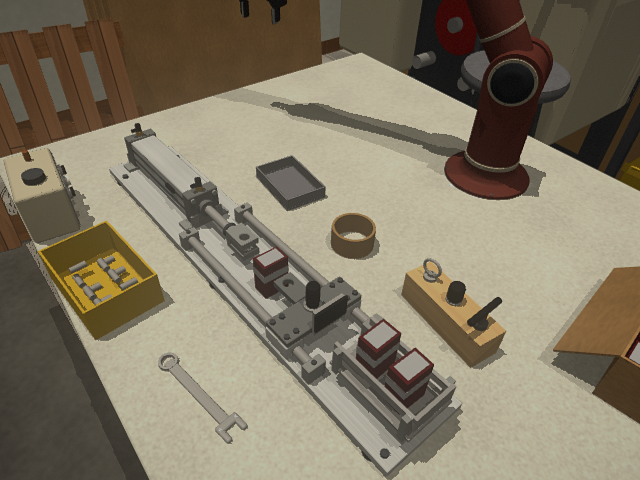

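View pics/top0.png

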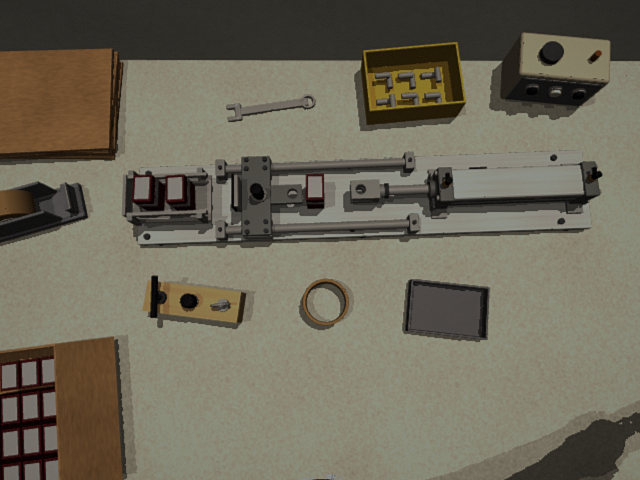

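View pics/wrist0.png

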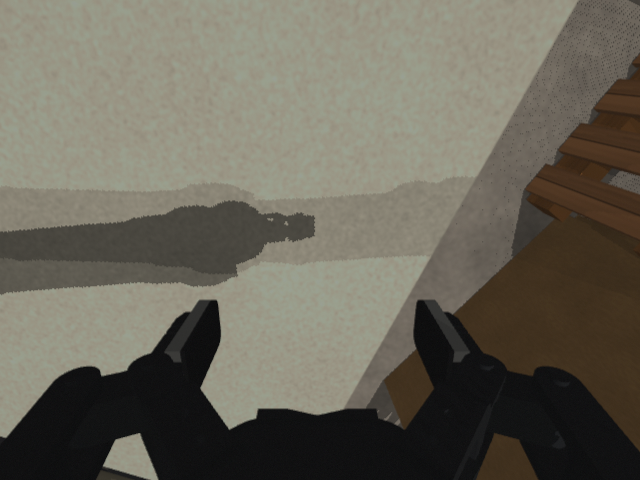

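The top view shows the fork hole near (361,189), stray pack (315,187), tongue hole (292,194), grip (257,190), knob (189,301), tray (447,309) and tape roll (326,302). In the scene view the block's order is ring, knob, T. I'll enlarge the top view for coarse positions.

```bash
python3 - <<'E'
import cv2
a=cv2.imread("pics/top0.png")
cv2.imwrite("pics/top0a.png",cv2.resize(a[140:250,220:420],None,fx=4,fy=4,interpolation=cv2.INTER_CUBIC))
cv2.imwrite("pics/top0b.png",cv2.resize(a[260:350,130:500],None,fx=2.1,fy=2.1,interpolation=cv2.INTER_CUBIC))
E
```

```text
(no output)
```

View pics/top0a.png

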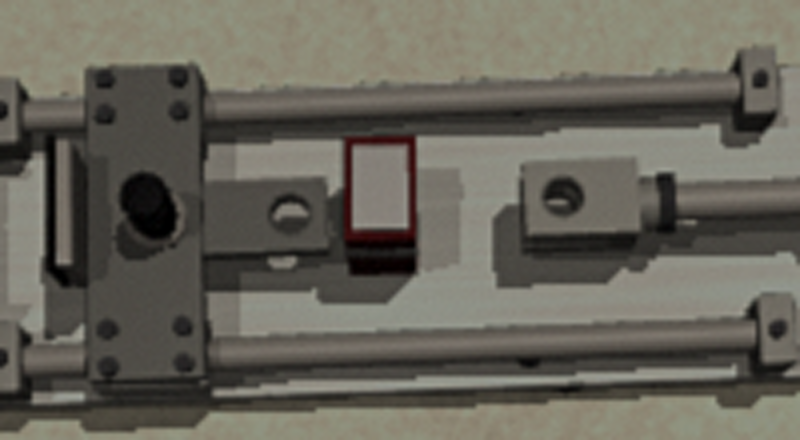

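View pics/top0b.png

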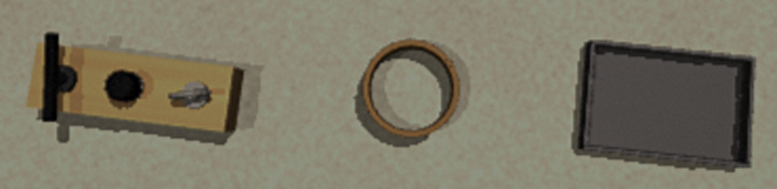

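```bash
cat > h.py <<'E'
import numpy as np, cv2
from station import arm, snapshot, camera_info
from scipy.spatial.transform import Rotation as Ro
def ray(name,uv,z,T=None):
    c=camera_info(name)
    d=np.array([(uv[0]-c['cx'])/c['fx'],(uv[1]-c['cy'])/c['fy'],1.])
    if name=='wrist':
        M=T@c['T_tool_cam']; o=M[:3,3]; d=M[:3,:3]@d
    else:
        o=-c['R'].T@c['t']; d=c['R'].T@d
    return o+d*(z-o[2])/d[2]
def toolT():
    T=np.eye(4); T[:3,3]=arm.read_tool_pos(); T[:3,:3]=Ro.from_quat(arm.read_eef_rot()).as_matrix(); return T
def down(yaw):
    "tool x down, jaw axis (tool y) at heading yaw in world xy"
    x=np.array([0,0,-1.]); y=np.array([np.cos(yaw),np.sin(yaw),0]); z=np.cross(x,y)
    return Ro.from_matrix(np.c_[x,y,z]).as_quat()
E
python3 - <<'E'
from h import *
np.set_printoptions(precision=4,suppress=True)
fa=lambda u,v:((u+.5)/4-.5+220,(v+.5)/4-.5+140)
fb=lambda u,v:((u+.5)/2.1-.5+130,(v+.5)/2.1-.5+260)
P={}
for n,p,z in [('fork',fa(563,196),.085),('tongue',fa(291,211),.072),('handle',fa(149,192),.12),
 ('s1',fa(345,137),.1),('s2',fa(415,137),.1),('s3',fa(415,242),.1),('s4',fa(345,242),.1),
 ('rodL',fa(210,107),.054),('rodR',fa(735,87),.054),('rod2L',fa(210,357),.054),('rod2R',fa(750,335),.054),
 ('knob',fb(124,85),.096),('b1',fb(38,43),.06),('b2',fb(236,66),.06),('b3',fb(226,132),.06),('b4',fb(30,105),.06),
 ('t1',fb(587,41),.03),('t2',fb(753,57),.03),('t3',fb(748,168),.03),('t4',fb(577,152),.03),('tape',fb(411,88),.048)]:
    P[n]=ray('top',p,z); print(n,P[n])
d=P['rodL']-P['rodR'];print(np.degrees(np.arctan2(-d[0],d[1])))
print('stray',np.mean([P[f's{i}'] for i in (1,2,3,4)],0),'tray',np.mean([P[f't{i}'] for i in (1,2,3,4)],0))
print(toolT())
# reach heading
print(arm.read_joint_positions())
E
```

```text
fork [ 0.6386 -0.0645  0.085 ]
tongue [0.6334 0.0646 0.072 ]
handle [0.6291 0.1261 0.12  ]
s1 [0.6619 0.0382 0.1   ]
s2 [0.6622 0.0055 0.1   ]
s3 [0.6119 0.0048 0.1   ]
s4 [0.6116 0.0372 0.1   ]
rodL [0.6906 0.1072 0.054 ]
rodR [ 0.7032 -0.1511  0.054 ]
rod2L [0.565  0.1033 0.054 ]
rod2R [ 0.5791 -0.1565  0.054 ]
knob [0.4246 0.2453 0.096 ]
b1 [0.4619 0.3359 0.06  ]
b2 [0.4442 0.1554 0.06  ]
b3 [0.3859 0.1619 0.06  ]
b4 [0.4065 0.3389 0.06  ]
t1 [ 0.4738 -0.1629  0.03  ]
t2 [ 0.4615 -0.3137  0.03  ]
t3 [ 0.3621 -0.3048  0.03  ]
t4 [ 0.3734 -0.1522  0.03  ]
tape [ 0.4277 -0.0015  0.048 ]
2.7902124024656514
stray [0.6369 0.0214 0.1   ] tray [ 0.4177 -0.2334  0.03  ]
[[-0.0008  0.3929 -0.9196  0.2552]
 [ 0.0019 -0.9196 -0.3929 -0.5973]
 [-1.     -0.002  -0.      0.303 ]
 [ 0.      0.      0.      1.    ]]
[ 1.1405  0.6157 -0.0126  1.4246  0.0081  1.1034 -0.0404]
```

```bash
python3 - <<'E'
from h import *
np.set_printoptions(precision=2,suppress=True)
ys=np.radians(2.8)
for n,p,yaws in [('stray',(.637,.021,.27),(ys,ys+np.pi)),('strayg',(.637,.021,.132),(ys,ys+np.pi)),('tray',(.42,-.233,.12),(-.08,-.08+np.pi)),('tray',(.42,-.233,.115),(-.08+np.pi/2,-.08-np.pi/2)),('handle',(.629,.126,.15),(ys,ys+np.pi)),
   ('pin',(.425,.245,.138),(-.1,.1,-.1+np.pi)),('pinup',(.425,.245,.22),(-.1,-.1+np.pi)),('fork',(.64,-.066,.22),(ys,ys+np.pi)),('home',(.645,-.09,.15),(ys,ys+np.pi))]:
    for y in yaws:
        print(n,round(y,2),arm.ik(np.array(p),down(y)))
E
```

```text
stray 0.05 [ 0.19  0.66 -0.45  1.5   0.31  1.05 -0.29]
stray 3.19 [-0.62  0.88  1.13  1.53 -0.82  1.27 -2.47]
strayg 0.05 [ 0.14  0.81 -0.35  1.62  0.37  0.77 -0.33]
strayg 3.19 [-0.33  0.83  0.46  1.64 -0.48  0.79 -2.74]
tray -0.08 [ 0.6   0.65 -0.21  2.08  0.31  0.44  0.07]
tray 3.06 [ 0.2   0.68  0.39  2.09 -0.56  0.47 -2.2 ]
tray 1.49 [ 0.78  0.7  -0.49  2.08  0.66  0.51  1.3 ]
tray -1.65 [ 0.42  0.66  0.06  2.09 -0.1   0.4  -1.09]
handle 0.05 [-0.03  0.79 -0.36  1.6   0.35  0.81 -0.48]
handle 3.19 [ 0.33  1.06 -1.15  1.58  1.02  1.2   2.15]
pin -0.1 [-0.27  0.66 -0.44  2.04  0.52  0.55 -1.19]
pin 0.1 [-0.26  0.66 -0.47  2.04  0.55  0.56 -1.01]
pin 3.04 [ 0.11  0.93 -1.15  2.03  1.08  0.98  1.42]
pinup -0.1 [-0.08  0.58 -0.73  1.96  0.53  0.8  -1.21]
pinup 3.04 [ 0.13  0.75 -1.15  1.96  0.83  1.01  1.63]
fork 0.05 [ 0.29  0.72 -0.39  1.53  0.31  0.95 -0.15]
fork 3.19 [-0.19  0.72  0.45  1.55 -0.36  0.95 -2.71]
home 0.05 [ 0.3   0.8  -0.34  1.57  0.34  0.83 -0.13]
home 3.19 [-0.15  0.83  0.46  1.58 -0.45  0.84 -2.61]
```

```bash
python3 - <<'E'
from h import *
ys=np.radians(2.8)
t0=arm.read_time()
arm.movep([.637,.02,.25],down(ys))
T=toolT(); im=snapshot('wrist'); cv2.imwrite('pics/w1.png',im); np.save('w1.npy',T)
print(t0,arm.read_time(),T)
E
```

```text
0.15 2.775 [[ 4.18240031e-05  9.98930773e-01  4.62310427e-02  6.37150720e-01]
 [-1.14193382e-03  4.62310603e-02 -9.98930120e-01  1.82231208e-02]
 [-9.99999347e-01 -1.10135347e-05  1.14264640e-03  2.49959139e-01]
 [ 0.00000000e+00  0.00000000e+00  0.00000000e+00  1.00000000e+00]]
```

View pics/w1.png

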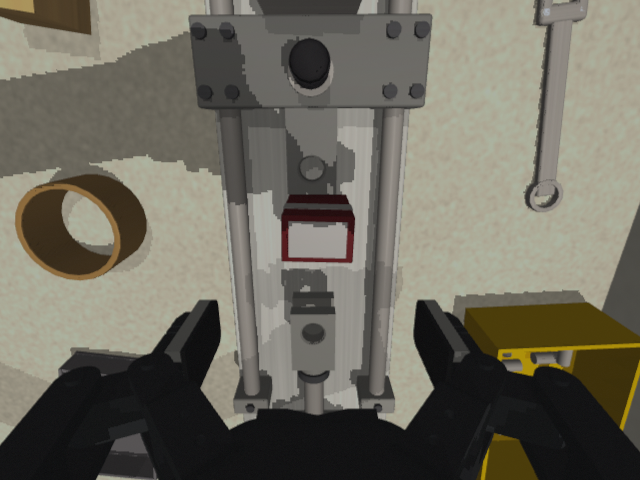

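The wrist view shows the fork hole at (314,333), tongue hole (312,168), pack top roughly (282..354, 219..261) and grip top around (310,57).

```bash
python3 - <<'E'
from h import *
np.set_printoptions(precision=4,suppress=True)
im=cv2.imread('pics/w1.png')
cv2.imwrite('pics/w1a.png',cv2.resize(im[140:360,240:390],None,fx=2.7,fy=2.7,interpolation=cv2.INTER_CUBIC))
hsv=cv2.cvtColor(im,cv2.COLOR_BGR2HSV)
T=np.load('w1.npy')
red=((hsv[...,0]<8)|(hsv[...,0]>172))&(hsv[...,1]>120)
m=np.zeros_like(red,np.uint8);m[180:275,270:370]=red[180:275,270:370]
ys,xs=np.nonzero(m);print(xs.min(),xs.max(),ys.min(),ys.max())
for n,p,z in [('fork',(314,333),.085),('tongue',(312,168),.072),('handle',(309,60),.12),('p1',(282,222),.1),('p2',(354,217),.1),('p3',(352,261.5),.1),('p4',(282,262),.1)]:
    print(n,ray('wrist',p,z,T))
E
```

```text
282 354 195 261
fork [ 0.6398 -0.0621  0.085 ]
tongue [0.6325 0.0678 0.072 ]
handle [0.6288 0.1304 0.12  ]
p1 [0.614  0.0345 0.1   ]
p2 [0.6622 0.0402 0.1   ]
p3 [0.6635 0.0079 0.1   ]
p4 [0.6145 0.0053 0.1   ]
```

View pics/w1a.png

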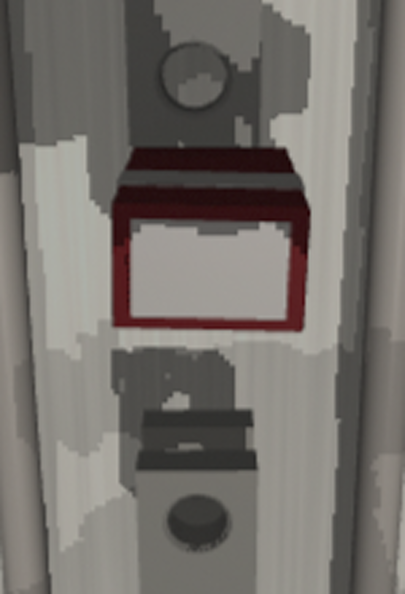

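```bash
python3 - <<'E'
from h import *
np.set_printoptions(precision=4,suppress=True)
ys=np.radians(2.8)
arm.move_gripper(0.85,30)
arm.line_to([.6378,.0218,.134],0.15,down(ys))
print(arm.read_tool_pos(),arm.read_ft_force(),arm.read_time())
arm.move_gripper(0.3,35)
print('open',arm.read_opening(),arm.read_ft_force())
arm.line_to([.6378,.0218,.27],0.15)
print('open',arm.read_opening(),arm.read_ft_force(),arm.read_time())
T=toolT();cv2.imwrite('pics/w2.png',snapshot('wrist'));np.save('w2.npy',T)
E
```

```text
[0.6385 0.022  0.135 ] [ 0.8366 -0.4375  1.6046] 3.9917
open 0.5824124192260106 [-0.1213 -0.2609  5.2261]
open 0.5831204547572147 [ 0.0436  0.3489 -0.4553] 5.375
```

View pics/w2.png

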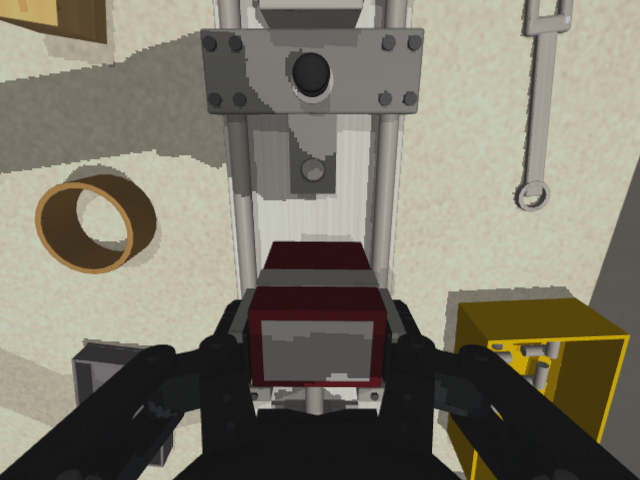

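The pack is held squarely between the pads, with the lane below it clear. Next I'll place it in the tray.

```bash
python3 - <<'E'
from h import *
np.set_printoptions(precision=4,suppress=True)
yt=-.08
arm.movep([.418,-.233,.24],down(yt))
arm.pause(.2)
print(arm.read_tool_pos(),arm.read_ft_force(),arm.read_time())
arm.line_to([.418,-.233,.125],0.12)
z=.121
while z>.109:
    arm.line_to([.418,-.233,z],0.04); f=arm.read_ft_force(); print(z,arm.read_tool_pos(),f[2])
    if f[2]>4: break
    z-=.002
arm.move_gripper(.85); 
arm.line_to([.418,-.233,.26],0.2)
cv2.imwrite('pics/top3.png',snapshot('top'));cv2.imwrite('pics/w3.png',snapshot('wrist'));print(arm.read_time())
E
```

```text
[ 0.4191 -0.2321  0.2401] [ 0.1715 -0.8886 -0.671 ] 6.9
0.121 [ 0.418  -0.2331  0.1212] -1.3844718188813356
0.119 [ 0.418 -0.233  0.119] -0.920308765580352
0.11699999999999999 [ 0.4179 -0.233   0.1169] -0.4774928631530631
0.11499999999999999 [ 0.4179 -0.233   0.1149] -0.41162513425288855
0.11299999999999999 [ 0.418  -0.233   0.1142] 10.133728284891093
10.5917
```

View pics/w3.png

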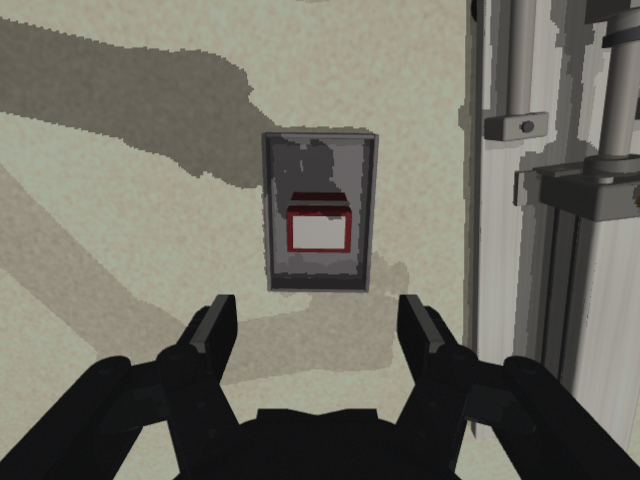

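The pack stands upright on the tray floor at about (319,232) in the picture. Next is the grip.

```bash
python3 - <<'E'
from h import *
np.set_printoptions(precision=4,suppress=True)
ys=np.radians(3.0); u=np.array([-np.sin(ys),np.cos(ys),0])
arm.movep([.6295,.129,.25],down(ys))
arm.move_gripper(.6,40)
T=toolT();im=snapshot('wrist');cv2.imwrite('pics/w4.png',im);np.save('w4.npy',T)
print(T[:3,3],arm.read_time())
E
```

```text
[0.6296 0.1283 0.2501] 12.5333
```

View pics/w4.png

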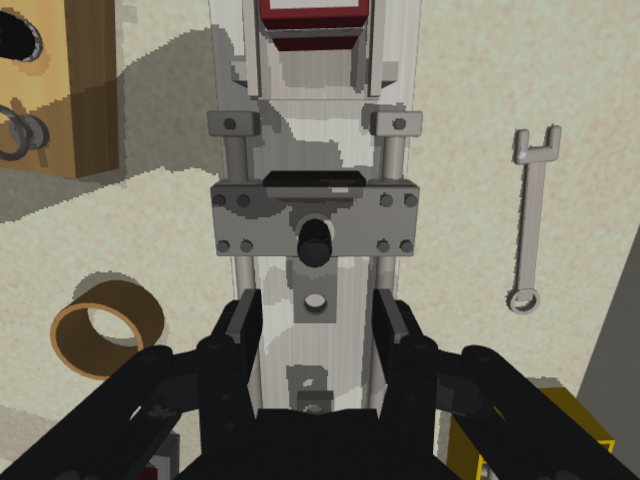

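The grip's top is at (315,250), the tongue hole at (315,302) and the fork end at (315,400).

```bash
python3 - <<'E'
from h import *
np.set_printoptions(precision=4,suppress=True)
T=np.load('w4.npy')
h=ray('wrist',(314.5,251),.12,T);t=ray('wrist',(315,302),.072,T);print(h,t)
ys=np.radians(3.0); u=np.array([-np.sin(ys),np.cos(ys),0])
g=np.array([.6298,(h[1]+.129)/2,.158]); print(g)
arm.line_to([g[0],g[1],.158],.15)
print(arm.read_tool_pos(),arm.read_ft_force())
arm.move_gripper(.1,40); print(arm.read_opening(),arm.read_ft_force(),arm.read_time())
p=arm.read_tool_pos()
arm.line_to(np.array([g[0],g[1],.158])-u*.10,.12); print(arm.read_tool_pos(),arm.read_ft_force())
T=toolT();cv2.imwrite('pics/w5.png',snapshot('wrist'));np.save('w5.npy',T);cv2.imwrite('pics/top5.png',snapshot('top'));print(arm.read_time())
E
```

```text
[0.629  0.1324 0.12  ] [0.6324 0.0689 0.072 ]
[0.6298 0.1307 0.158 ]
[0.6304 0.1311 0.1589] [ 0.5862  0.6578 -0.4363]
0.24553478028092074 [-4.9336  0.0081  5.3353] 13.675
[0.6333 0.0298 0.1594] [-6.6194 -0.7775  6.0402]
14.7583
```

View pics/w5.png

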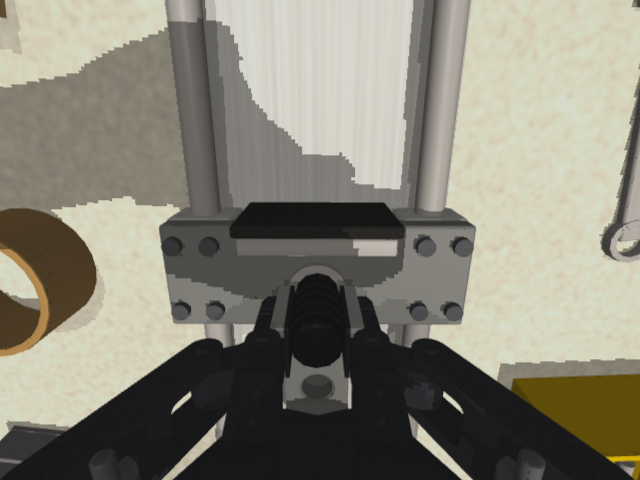

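```bash
python3 - <<'E'
from h import *
np.set_printoptions(precision=4,suppress=True)
T=np.load('w5.npy');print(ray('wrist',(317,385),.072,T))
a=cv2.imread("pics/top5.png")
cv2.imwrite("pics/top5a.png",cv2.resize(a[140:250,220:420],None,fx=4,fy=4,interpolation=cv2.INTER_CUBIC))
E
```

```text
[ 0.6373 -0.0318  0.072 ]
```

View pics/top5a.png

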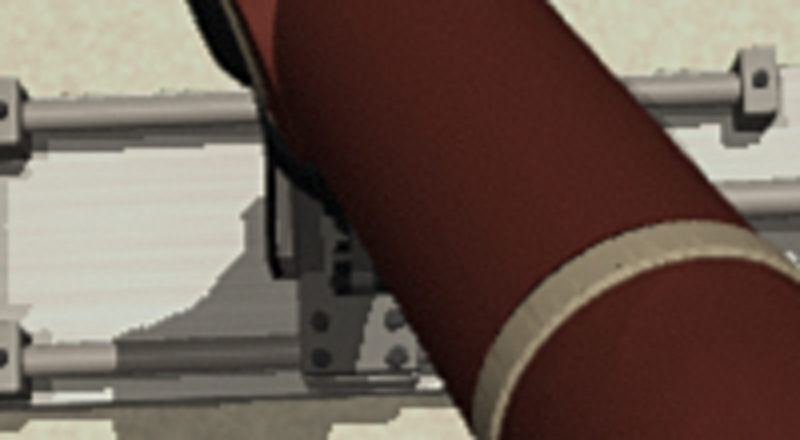

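The tongue hole is at (317,385) in the wrist view, about 30 mm short of the fork hole. I'll close the gap, then look from above.

```bash
python3 - <<'E'
from h import *
np.set_printoptions(precision=4,suppress=True)
ys=np.radians(3.0); u=np.array([-np.sin(ys),np.cos(ys),0])
g=np.array([.6291,.1307,.158])
arm.line_to(g-u*.1297,.08); arm.pause(.2);print(arm.read_tool_pos(),arm.read_ft_force())
arm.move_gripper(.6)
p=g-u*.1297
arm.line_to([p[0],p[1],.21],.15)
q=np.array([.638,-.045,.21]); arm.line_to(q,.15)
T=toolT();im=snapshot('wrist');cv2.imwrite('pics/w6.png',im);np.save('w6.npy',T);print(T[:3,3],arm.read_time())
E
```

```text
[0.6347 0.0002 0.1594] [-5.2815 -1.5877  6.2909]
[ 0.6376 -0.0452  0.209 ] 16.8917
```

View pics/w6.png

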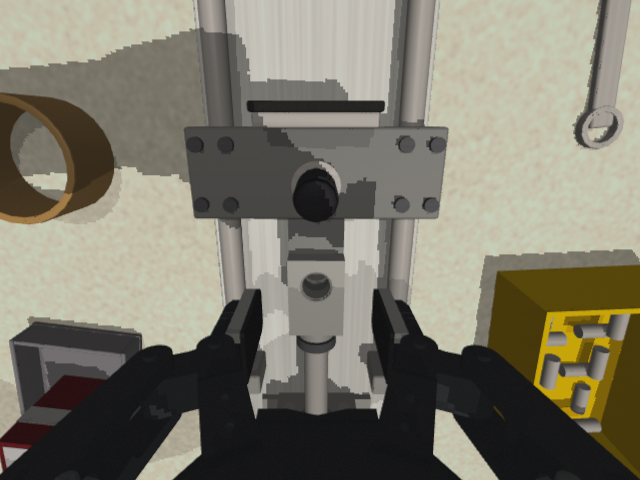

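```bash
python3 - <<'E'
from h import *
np.set_printoptions(precision=4,suppress=True)
im=cv2.imread('pics/w6.png');T=np.load('w6.npy')
cv2.imwrite('pics/w6a.png',cv2.resize(im[245:345,280:352],None,fx=6,fy=6,interpolation=cv2.INTER_CUBIC))
print(ray('wrist',(316,286),.085,T),ray('wrist',(316,193),.12,T))
E
```

```text
[ 0.6388 -0.0622  0.085 ] [0.6355 0.0044 0.12  ]
```

View pics/w6a.png

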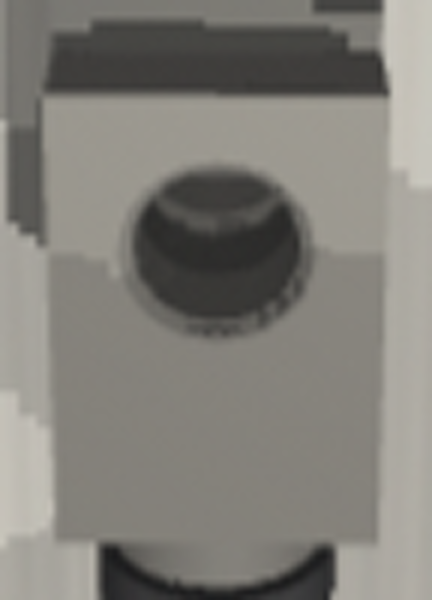

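```bash
python3 - <<'E'
from h import *
np.set_printoptions(precision=2,suppress=True)
im=cv2.imread('pics/w6.png');T=np.load('w6.npy')
c=cv2.resize(im[266:306,296:336],None,fx=14,fy=14,interpolation=cv2.INTER_CUBIC)
c=np.clip((c.astype(float)-20)*2.2,0,255).astype(np.uint8)
cv2.imwrite('pics/w6b.png',c)
ci=camera_info('wrist');M=np.linalg.inv(T@ci['T_tool_cam'])
F=ray('wrist',(316,286),.085,T)
for z in (.085,.073,.072,.060,.059,.047):
  for dy in (-9,0,9):
    X=F.copy();X[2]=z;X[1]+=dy/1000;q=M[:3]@np.r_[X,1];v=ci['fy']*q[1]/q[2]+ci['cy'];print(z,dy,v,(v-266+.5)*14)
print(im[266:306,316].mean(-1))
E
```

```text
0.085 -9 298.62068184100565 463.6895457740791
0.085 0 286.0 287.0
0.085 9 273.0426931487803 105.59770408292422
0.073 -9 289.86347861275544 341.0887005785762
0.073 0 277.7685519122857 171.75972677200002
0.073 9 265.36746562282093 -1.8554812805069787
0.072 -9 289.1728487369717 331.4198823176034
0.072 0 277.11984315910956 162.6778042275339
0.072 9 264.7630295067417 -10.317586905616167
0.06 -9 281.3087834337947 221.32296807312582
0.06 0 269.7378399758075 59.32975966130505
0.06 9 257.88932653008965 -106.54942857874494
0.059 -9 280.68680127138646 212.6152177994104
0.059 0 269.154354559509 51.160963833125834
0.059 9 257.34637039326424 -114.15081449430068
0.047 -9 273.58587192640726 113.2022069697017
0.047 0 262.49676373700686 -42.04530768190398
0.047 9 251.15487119698506 -200.83180324220922
[151.   151.   151.67 151.   150.67 145.   125.67  99.33  77.    63.
  61.67  62.    61.67  61.    69.67  73.    72.67  63.67  51.33  45.33
  46.33  45.33  45.    45.    49.    54.67  55.67  55.33  56.    56.
  55.33  55.67  78.67  75.67  89.   109.67 124.   129.67 129.33 129.67]
```

View pics/w6b.png

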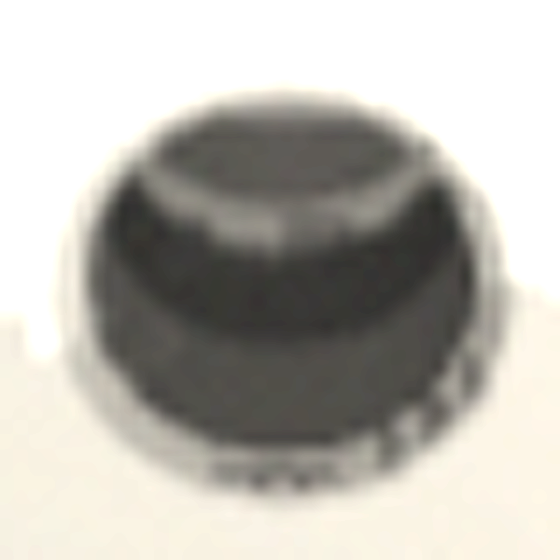

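The tongue is in the fork and the holes line up to about 1 mm: the edges sit at rows 340 and 245 of the zoom, against predictions of 341 and 221. The taper can draw that in. On to the pin.

```bash
python3 - <<'E'
from h import *
np.set_printoptions(precision=4,suppress=True)
yb=-.106
arm.movep([.4246,.2453,.24],down(yb)); arm.pause(.15)
T=toolT();im=snapshot('wrist');cv2.imwrite('pics/w7.png',im);np.save('w7.npy',T);print(T[:3,3],arm.read_time())
E
```

```text
[0.4256 0.2444 0.2397] 18.45
```

View pics/w7.png

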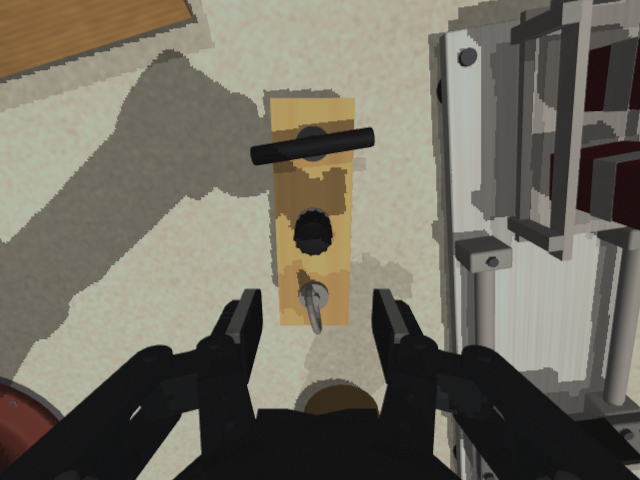

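```bash
python3 - <<'E'
from h import *
np.set_printoptions(precision=4,suppress=True)
im=cv2.imread('pics/w7.png');T=np.load('w7.npy')
c=cv2.resize(im[195:335,270:360],None,fx=5,fy=4.2,interpolation=cv2.INTER_CUBIC)
cv2.imwrite('pics/w7a.png',np.clip(c.astype(float)*1.8+10,0,255).astype(np.uint8))
B=[ray('wrist',p,.06,T) for p in [(270,98),(354.5,97.5),(350,325),(281,326)]]
print(np.array(B),np.mean(B,0)); d=(B[0]+B[1]-B[2]-B[3]);print('yaw',np.arctan2(-d[0],d[1]))
print(ray('wrist',(313,228),.096,T))
E
```

```text
[[0.4054 0.3443 0.06  ]
 [0.4628 0.3384 0.06  ]
 [0.4459 0.1594 0.06  ]
 [0.3875 0.1648 0.06  ]] [0.4254 0.2517 0.06  ]
yaw -0.09662045695426233
[0.4258 0.2597 0.096 ]
```

View pics/w7a.png

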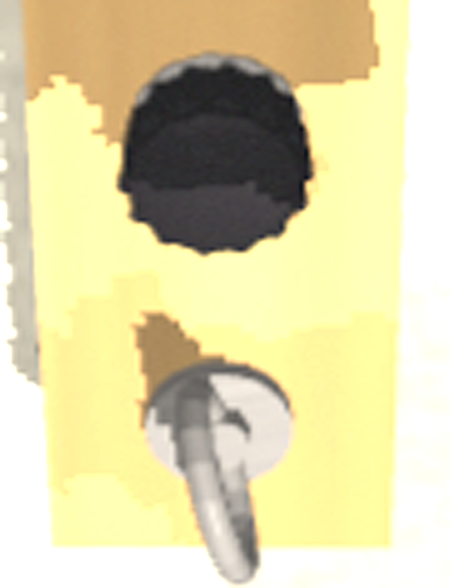

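```bash
python3 - <<'E'
from h import *
np.set_printoptions(precision=4,suppress=True)
T=np.load('w7.npy')
print(ray('wrist',(313.2,238.3),.096,T))
a=cv2.imread('pics/top0.png');c=cv2.resize(a[270:335,140:250],None,fx=7,fy=7,interpolation=cv2.INTER_CUBIC);cv2.imwrite('pics/top0c.png',np.clip(c.astype(float)*2,0,255).astype(np.uint8))
E
```

```text
[0.4252 0.2526 0.096 ]
```

View pics/top0c.png

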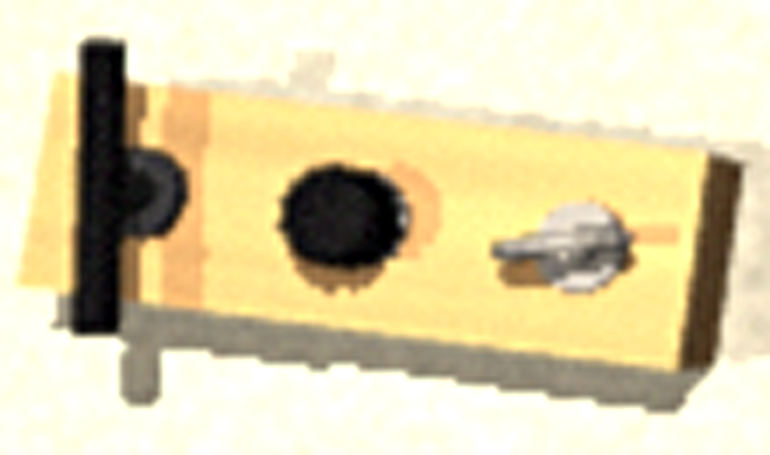

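```bash
python3 - <<'E'
from h import *
np.set_printoptions(precision=4,suppress=True)
f=lambda u,v:((u+.5)/7-.5+140,(v+.5)/7-.5+270)
print(ray('top',f(336,215),.096))
print(np.mean([ray('top',f(*p),.06) for p in [(60,75),(20,285),(707,150),(680,370)]],0))
E
```

```text
[0.4244 0.2475 0.096 ]
[0.4245 0.2496 0.06  ]
```

```bash
python3 - <<'E'
from h import *
np.set_printoptions(precision=4,suppress=True)
yb=-.1
arm.line_to([.425,.2503,.18],.12,down(yb))
arm.line_to([.425,.2503,.140],.08)
print(arm.read_tool_pos(),arm.read_ft_force())
arm.move_gripper(.1,70); arm.pause(.1);print(arm.read_opening(),arm.read_tool_pos(),arm.read_ft_force())
arm.line_to([.425,.2503,.215],.1); arm.pause(.1)
print(arm.read_opening(),arm.read_ft_force(),arm.read_time())
T=toolT();im=snapshot('wrist');cv2.imwrite('pics/w8.png',im);np.save('w8.npy',T);cv2.imwrite('pics/s8.png',snapshot('scene'));print(T[:3,3],arm.read_time())
E
```

```text
[0.4252 0.2505 0.1402] [-0.1796 -0.2309  0.8091]
0.2714522818094064 [0.4247 0.2506 0.1408] [-2.431  -0.6848  5.5446]
0.26959702728640983 [ 0.1953  0.5859 -1.4606] 21.2083
[0.4247 0.25   0.2142] 21.3083
```

View pics/w8.png

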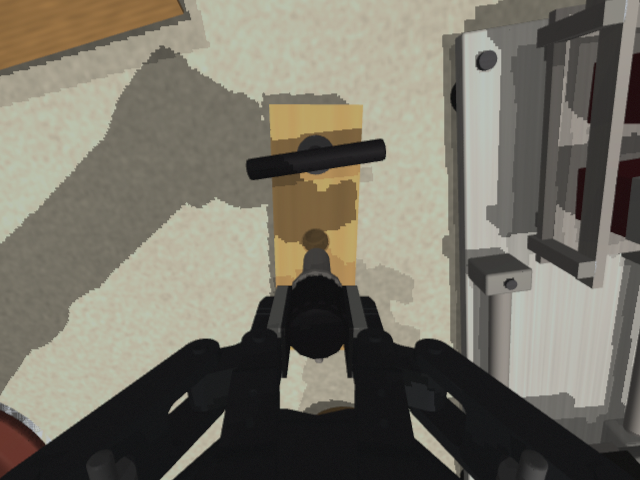

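View pics/s8.png

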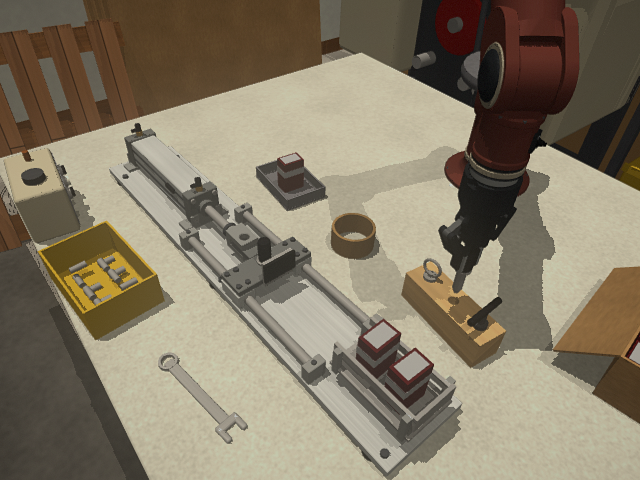

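```bash
python3 - <<'E'
from h import *
np.set_printoptions(precision=4,suppress=True)
T=np.load('w8.npy');zt=T[2,3]
im=cv2.imread('pics/w8.png');c=cv2.resize(im[220:370,270:360],None,fx=5,fy=4,interpolation=cv2.INTER_CUBIC);cv2.imwrite('pics/w8a.png',np.clip(c.astype(float)*2.5,0,255).astype(np.uint8))
print('hole',ray('wrist',(315,241),.06,T),'top',ray('wrist',(317,333),zt-.0445,T)-T[:3,3])
E
```

```text
hole [0.4245 0.2524 0.06  ] top [ 0.0012  0.0028 -0.0445]
```

View pics/w8a.png

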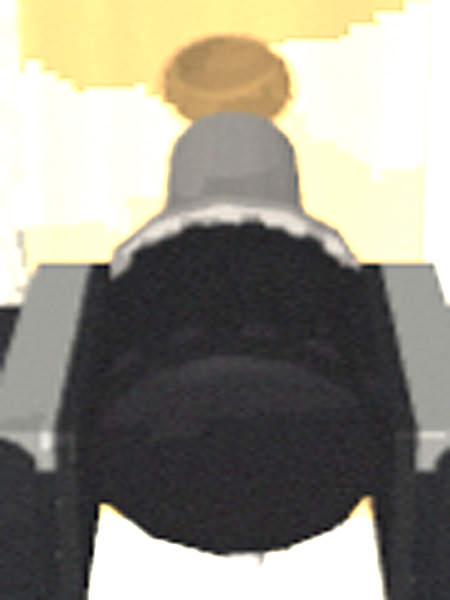

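The pin is held cleanly, and the knob sits about 2 mm towards +y of the tool axis. I'll carry it over the fork.

```bash
python3 - <<'E'
from h import *
np.set_printoptions(precision=4,suppress=True)
ys=np.radians(3.0)
arm.line_to([.425,.2503,.29],.2)
arm.movep([.6385,-.065,.28],down(ys))
arm.line_to([.6385,-.065,.232],.12); arm.pause(.2)
print(arm.read_opening(),arm.read_ft_force(),arm.read_time())
T=toolT();im=snapshot('wrist');cv2.imwrite('pics/w9.png',im);np.save('w9.npy',T);s=snapshot('scene');cv2.imwrite('pics/s9.png',cv2.resize(s[160:310,140:340],None,fx=4,fy=4,interpolation=cv2.INTER_CUBIC));print(T[:3,3],arm.read_time())
E
```

```text
0.2704221140213927 [ 0.0362  0.5841 -0.8143] 24.0
[ 0.6391 -0.0648  0.2332] 24.1
```

View pics/w9.png

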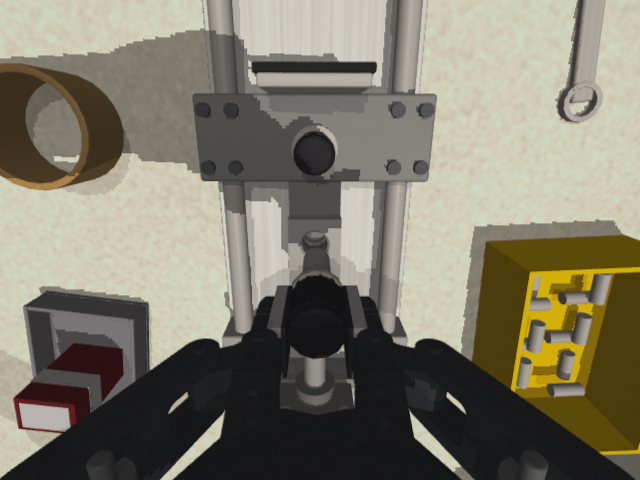

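View pics/s9.png

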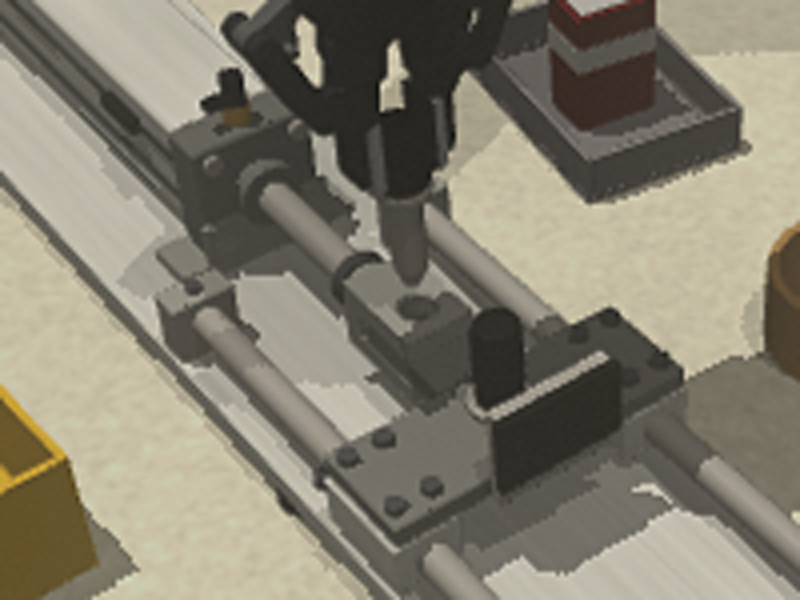

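```bash
python3 - <<'E'
from h import *
np.set_printoptions(precision=4,suppress=True)
im=cv2.imread('pics/w9.png');c=cv2.resize(im[205:305,280:352],None,fx=6,fy=6,interpolation=cv2.INTER_CUBIC);cv2.imwrite('pics/w9a.png',np.clip(c.astype(float)*1.5,0,255).astype(np.uint8))
T=np.load('w9.npy')
f=lambda u,v:((u+.5)/4-.5+140,(v+.5)/4-.5+160)
for z in(.0985,.1005,.1025):print('scene tip',ray('scene',f(413,280),z))
print('scene hole',ray('scene',f(418,307),.085))
E
```

```text
scene tip [ 0.6378 -0.0649  0.0985]
scene tip [ 0.6388 -0.0629  0.1005]
scene tip [ 0.6399 -0.0608  0.1025]
scene hole [ 0.6384 -0.0615  0.085 ]
```

View pics/w9a.png

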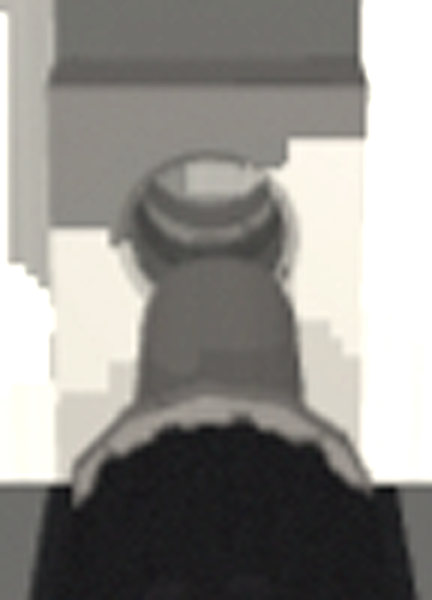

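Scene rays put the tip and the hole within about 1.5 mm of each other. I'll descend in steps, watching the force.

```bash
cat > ins.py <<'E'
from h import *
np.set_printoptions(precision=4,suppress=True)
x,y=.6384,-.064
z=.224
arm.line_to([x,y,z],.1)
while z>.166:
    z-=.004
    arm.line_to([x,y,z],.05)
    f=arm.read_ft_force();p=arm.read_tool_pos();print(round(z,4),p,f,round(arm.read_opening(),3))
    if abs(f[2])>14 or np.hypot(f[0],f[1])>12: print('stop');break
print(arm.read_time())
E
python3 ins.py
```

```text
0.22 [ 0.6382 -0.0641  0.2196] [-0.3031 -0.208  -0.4961] 0.268
0.216 [ 0.6382 -0.064   0.2156] [-0.3474  0.7884 -0.873 ] 0.27
0.212 [ 0.6382 -0.064   0.2116] [-0.0645 -0.0688 -1.6258] 0.271
0.208 [ 0.6382 -0.064   0.2076] [-0.1152 -0.0214 -2.0313] 0.27
0.204 [ 0.6382 -0.0641  0.2036] [ 0.5893 -0.2621 -0.9835] 0.268
0.2 [ 0.6383 -0.064   0.1996] [-0.7611 -0.759  -1.0672] 0.269
0.196 [ 0.6383 -0.064   0.1956] [ 0.1551  0.2405 -1.5313] 0.273
0.192 [ 0.6383 -0.0641  0.1916] [-0.1311 -0.8669 -1.3456] 0.27
0.188 [ 0.6383 -0.0641  0.1876] [-0.7395 -0.64   -1.834 ] 0.267
0.184 [ 0.6383 -0.064   0.1836] [ 0.1867 -0.4731 -0.9141] 0.272
0.18 [ 0.6383 -0.064   0.1796] [-0.5678 -1.3419 -0.9364] 0.271
0.176 [ 0.6383 -0.0639  0.1756] [ 0.0552 -0.4857 -1.6598] 0.266
0.172 [ 0.6384 -0.0639  0.1717] [-1.1246  0.4259 -1.5188] 0.272
0.168 [ 0.6383 -0.0638  0.1677] [ 0.1699 -0.5386 -1.3056] 0.272
0.164 [ 0.6388 -0.064   0.1658] [-2.6493 -0.0371  6.433 ] 0.27
28.1
```

The pin went down freely, and the collar touched at TCP z 0.166 (predicted 0.1655). I'll release it and check.

```bash
python3 - <<'E'
from h import *
np.set_printoptions(precision=4,suppress=True)
arm.move_gripper(.6,40)
arm.line_to([.6385,-.064,.215],.15)
ys=np.radians(3)
arm.line_to([.636,.0012,.215],.15)
T=toolT();im=snapshot('wrist');cv2.imwrite('pics/w10.png',im);np.save('w10.npy',T);s=snapshot('scene');cv2.imwrite('pics/s10.png',cv2.resize(s[160:310,140:340],None,fx=4,fy=4,interpolation=cv2.INTER_CUBIC));print(T[:3,3],arm.read_time())
E
```

```text
[0.6358 0.0003 0.2143] 29.6583
```

View pics/w10.png

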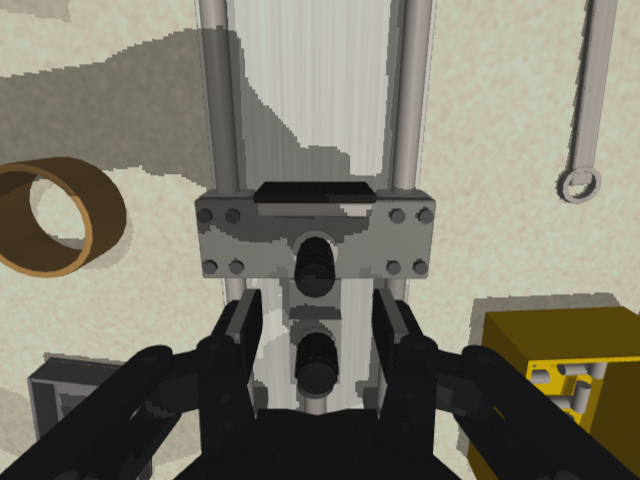

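View pics/s10.png

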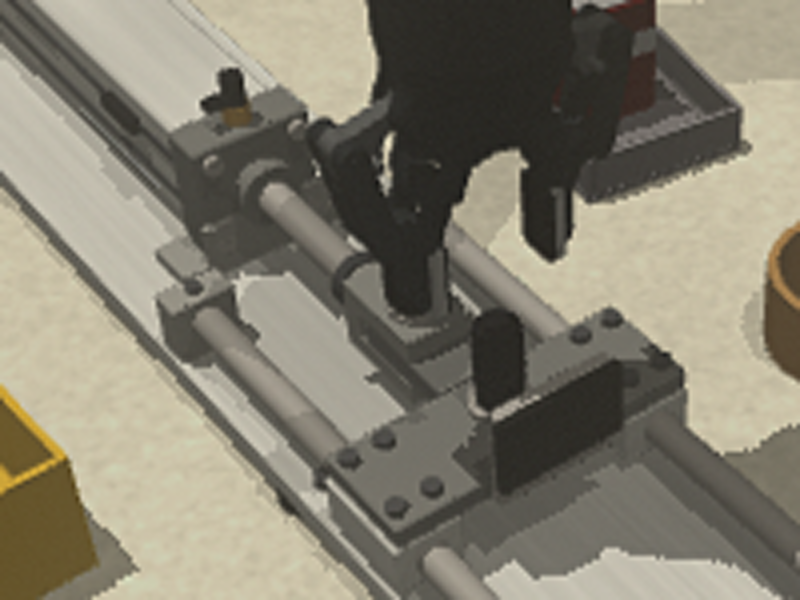

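The collar lies flat on the fork and the pin is in. Now I'll slide the coupled unit back by the grip until it meets the stop.

```bash
python3 - <<'E'
from h import *
np.set_printoptions(precision=4,suppress=True)
ys=np.radians(3.0); u=np.array([-np.sin(ys),np.cos(ys),0])
g=np.array([.6354,.0012,.158])
arm.line_to(g,.15)
arm.move_gripper(.1,60); print(arm.read_opening(),arm.read_ft_force(),arm.read_time())
s=0;f0=arm.read_ft_force()@u
while s<.16:
    s+=.005; arm.line_to(g-u*s,.08)
    f=arm.read_ft_force();p=arm.read_tool_pos()
    print(round(s,3),round((g-p)@u,4),f,round(f@u,2))
    if f@u>14: break
arm.pause(.2);print((g-arm.read_tool_pos())@u,arm.read_ft_force(),arm.read_time())
E
```

```text
0.24204161746215605 [-3.6574 -0.1254  4.887 ] 30.5667
0.005 0.0034 [-4.2243  2.3373  6.3512] 2.56
0.01 0.0074 [-4.7466  3.9202  4.8879] 4.16
0.015 0.0122 [-4.8682  2.9446  4.6872] 3.2
0.02 0.0171 [-4.2262  3.9484  4.9158] 4.16
0.025 0.0221 [-5.7227  4.752   6.4504] 5.05
0.03 0.0271 [-4.9992  2.7779  5.8175] 3.04
0.035 0.0321 [-5.3092  4.4061  6.3637] 4.68
0.04 0.0371 [-5.1088  4.7947  5.704 ] 5.06
0.045 0.0421 [-5.0048  3.6715  6.0586] 3.93
0.05 0.0472 [-4.9165  4.0477  6.108 ] 4.3
0.055 0.0522 [-6.0017  4.1568  6.0412] 4.47
0.06 0.0572 [-4.1146  4.0212  6.7525] 4.23
0.065 0.0622 [-5.1661  4.5078  6.0607] 4.77
0.07 0.0643 [-4.7041  7.1566  5.7853] 7.39
0.075 0.0647 [-5.5582 12.7612  5.2345] 13.03
0.08 0.0651 [-7.2432 18.8687  4.7648] 19.22
0.06510047399950382 [-6.7882 18.7678  4.5379] 34.7667
```

A firm stop is met at 64.7 mm of travel, with the force rising while the position holds. I'll unload, release and look.

```bash
python3 - <<'E'
from h import *
np.set_printoptions(precision=4,suppress=True)
ys=np.radians(3.0); u=np.array([-np.sin(ys),np.cos(ys),0])
g=np.array([.6354,.0012,.158])
arm.line_to(g-u*.0695,.05); print(arm.read_ft_force(),(g-arm.read_tool_pos())@u)
arm.move_gripper(.6,40)
p=arm.read_tool_pos(); arm.line_to([p[0],p[1],.25],.2)
T=toolT();im=snapshot('wrist');cv2.imwrite('pics/w11.png',im);np.save('w11.npy',T)
arm.movep([.47,.12,.33],down(0.05)); arm.pause(.2)
cv2.imwrite('pics/s11.png',snapshot('scene'));cv2.imwrite('pics/top11.png',snapshot('top'));print(arm.read_time())
E
```

```text
[-5.2669  7.2661  5.3374] 0.06420069354972714
37.5167
```

View pics/w11.png

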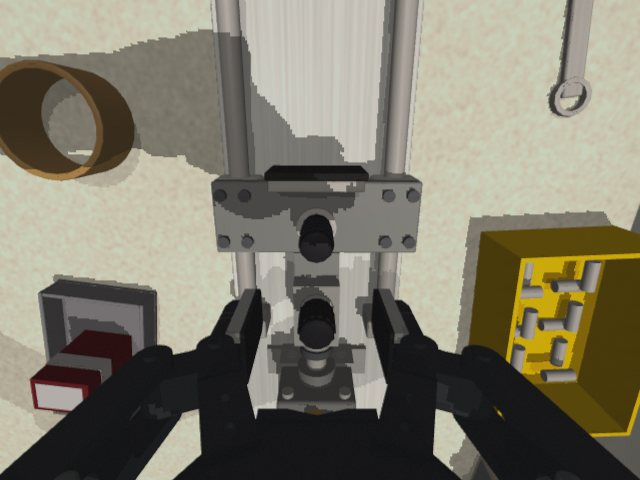

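View pics/s11.png

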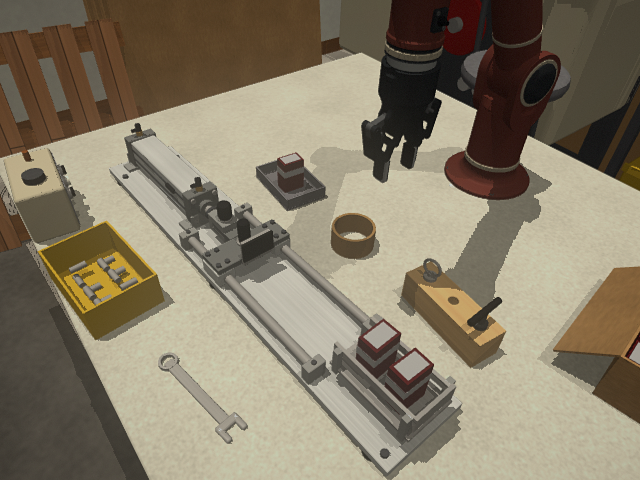

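View pics/top11.png

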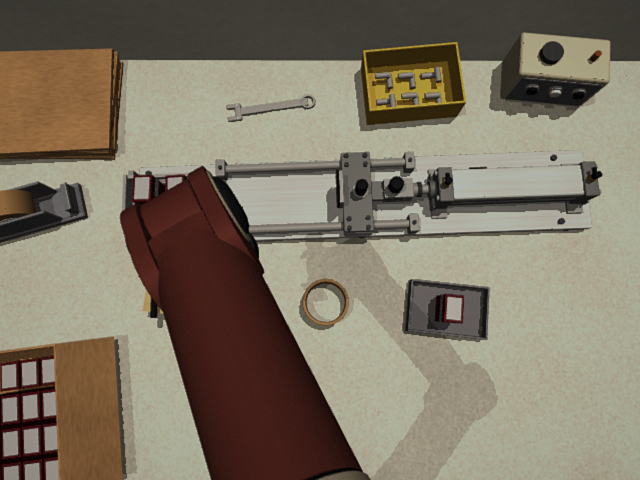

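```bash
python3 - <<'E'
from h import *
np.set_printoptions(precision=4,suppress=True)
ys=np.radians(3.0); u=np.array([-np.sin(ys),np.cos(ys),0])
a=ray('top',(127,215),.025);b=ray('top',(591,200),.025);print(a,b,(a-b)@u)
T=np.load('w11.npy');k=ray('wrist',(317,333),.121,T);k2=ray('top',(397,184),.121);print('knob',k,k2,'handle',ray('top',(362,186),.12))
for q in(k,k2):print('unit y if bed centred',(q-(a+b)/2)@u)
E
python3 - <<'E'
import cv2
s=cv2.imread('pics/s11.png');cv2.imwrite('pics/s11a.png',cv2.resize(s[140:290,150:350],None,fx=4,fy=4,interpolation=cv2.INTER_CUBIC))
E
```

```text
[0.595  0.4012 0.025 ] [ 0.6364 -0.5243  0.025 ] 0.9263902982074106
knob [ 0.6426 -0.1241  0.121 ] [ 0.6382 -0.128   0.121 ] handle [ 0.6341 -0.0649  0.12  ]
unit y if bed centred -0.06394770607545487
unit y if bed centred -0.06753261083932445
```

View pics/s11a.png

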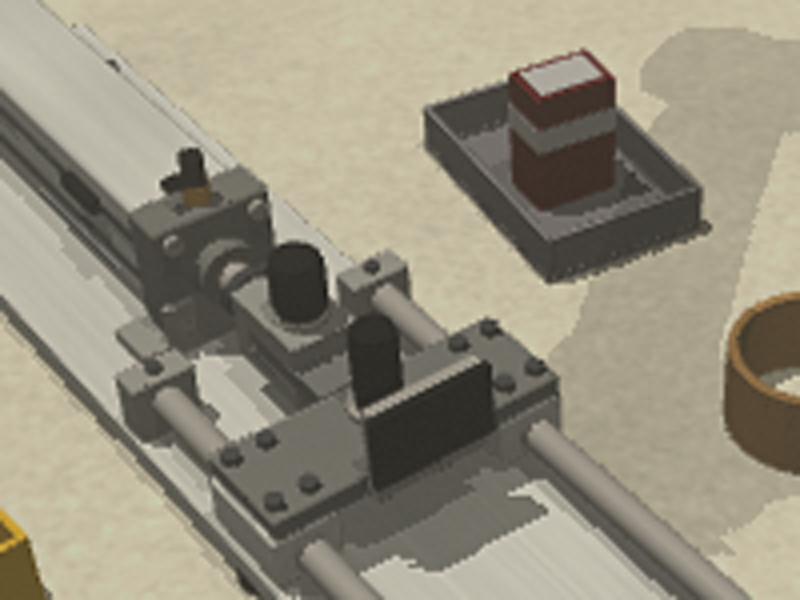

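```bash
python3 - <<'E'
from h import *
a=cv2.imread('pics/top0.png');cv2.imwrite('pics/top0d.png',cv2.resize(a[150:250,115:275],None,fx=5,fy=5,interpolation=cv2.INTER_CUBIC))
E
```

```text
(no output)
```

View pics/top0d.png

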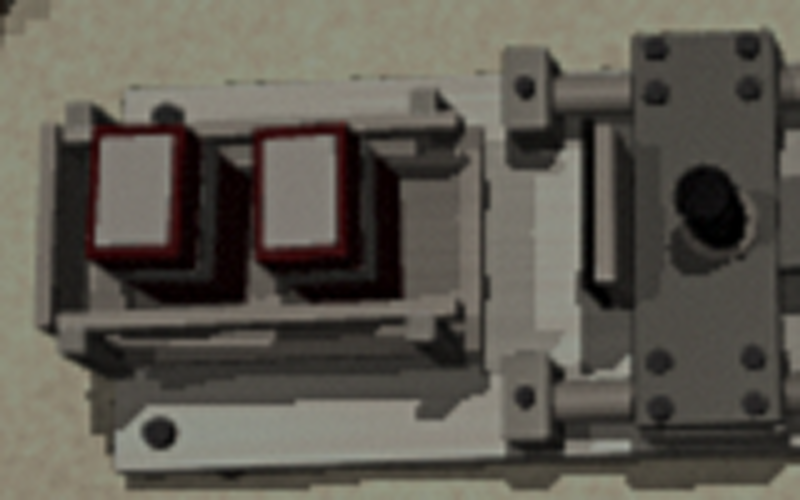

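```bash
python3 - <<'E'
from h import *
ys=np.radians(3.0); u=np.array([-np.sin(ys),np.cos(ys),0])
k=ray('top',(397,184),.121)
for z in(.025,.04,.055):
  p=ray('top',(115+482/5,150+240/5),z);print(z,p,(p-k)@u)
p=ray('top',(115+450/5,150+120/5),.055);print((p-k)@u)
E
```

```text
0.025 [0.63220092 0.23165379 0.025     ] 0.3594372209506138
0.04 [0.62849361 0.22797879 0.04      ] 0.3559612881805446
0.055 [0.6247863 0.2243038 0.055    ] 0.35248535541047543
0.3652319425511723
```

The lane edge lies about 352–359 mm from the pin, against the expected 350 mm at home. The pack is upright in the tray, the ring pin and T-key are still in the block, and the tape roll and lane packs are in place. Handing in.

```bash
python3 -c "
from station import ticket,arm
print(arm.read_time(),ticket.finish_job())"
```

```text
the job is handed in; nothing more can be done
37.5167 None
```

The job is done and was handed in at 37.5 s with the arm clear of everything.

- **Stray pack:** I lifted it out and stood it upright in the reject tray. The last pictures show it still standing there.
- **Coupling:** I slid the pusher back by its grip about 130 mm, until the holes lined up to roughly 1 mm. The pin then went through fork and tongue without resistance. Its collar touched the fork at TCP z 0.166 m (predicted 0.1655 m), and the pictures show it lying flat.
- **Rear stop:** I slid the coupled pusher and rod back about 65 mm until they met a firm stop. There the force rose to 19 N while the position held.
- **Left alone:** The T-key and ring pin are still in the block, and the tape roll is where it was. The lane packs look untouched in the scene picture; the arm partly hid them in the last top picture.

**Checks that disagreed:**
- The wrist and top cameras differed by 2–4 mm along the lane, so I used averages. The force readings during insertion and at the stop bore that out.
- From the top view the pin sits about 352–359 mm from the lane's start, against 350 mm if it is fully home. That edge is blurred, so I relied on the firm stop.

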